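# Let the centrifuge lid down and start the spin

### The arm

A 6-joint arm with a two-finger parallel gripper is mounted at the origin on a cart in front of the work surface, level with it; the furniture and walls round the work are solid. World frame = base frame: x ahead of the robot, y to its left, z up, the work surface at z = 0. Lengths are in m, angles in rad, forces in N, time in s.
With the tool pointing down it reaches from about 0.35 to 0.775 m from the base axis. Payload 5.5 kg.
Tool frame: the origin (TCP) lies midway between the tips of the shut fingers; the grasp point (between the pads) lies grasp_offset behind it (grasp_offset is the distance from the TCP to the grasp point, in m); z points along the fingers, y is the line along which they close (so a half turn about z gives the same grasp; the last joint's range is limited). The gripper opens to 85 mm and grips with 20 to 120 N. Pads are 22 mm wide; open, the fingers measure 114 mm over their backs; the gripper's body (76 mm by 85 mm) begins 54 mm behind the grasp point. The pads swing forward as they close: fully open they stand 13 mm farther back than shut.
Start: joints at [0.984, 0.313, 0.046, 1.304, 0, 1.431], TCP at [0.248, 0.519, 0.231] pointing down, gripper open.
Joint ranges: [-2.76, 2.76], [-0.86, 1.69], [-1.03, 1.26], [-2.2, 2.34], [-1.47, 1.5], [-3.14, 3.14]. Speed limits (rad/s): [2.57, 2.57, 3.14, 3.14, 3.14, 3.14].

### API

Orientations are given as a unit quaternion [w, x, y, z].
In Python, from workcell import * gives the robot as it stands.
- The arm moves only by the tool step_arm, never from a script. Its argument "deltas" is a list of rows, each a list of 7 numbers: the shift along the world's x, y, z in mm, then the turn, a rotation vector about the world's x, y, z in degrees, then the gripper's target within -1 to 1 (fully open at 1, half-way at 0, shut at -1). A call has 1 to 5 rows; each row shifts and turns the commanded pose from where the row before left it; what a row does not reach is not made up. A row lasts 1/10 s, in which the tool goes at most 50 mm and 8.59 degrees, less where a joint would pass 70% of its speed; a pose out of reach is approached as far as the arm can. A call is refused whole if a number of a shift passes 50 or a number of a turn 8.59, either way. A call with a gripper value outside its range is refused whole. The fingers move at their own pace and stop on an object; "newtons" is the grip in N (left out, the last holds). Time passes only in rows, so rows that do not move let the fingers close. It gives the time, the measured TCP pose, the force, the opening and the grip force at its end, in the units of the state.
- get_state(): the state, without advancing time (a new reading comes with each control period).
- read_camera(name): name is "scene" or "top" or "wrist"; returns a dict with "image" (400x640x3 uint8, red, green, blue), "z_map" (400x640 float32, m along the optical axis (not along the pixel's ray), 0 where there is no reading), "K" (3x3 intrinsics, pixels), "world_from_camera" (4x4, takes a point from camera to world coordinates). Camera axes: x right, y down, z forward; pixel columns grow to the right and rows downward; lengths in m; the calibration is good to about 2 mm. A picture is of the moment at which its call begins.
- hand_in(): hands the job in; it is judged then, once.
The state is a dict: "clock": time; "joint_pos": joint angles; "qvel": joint speeds; "tau": joint torques, N m; "tcp_pos": TCP position; "orientation": TCP orientation; "wrist_force": force on the tool from outside, world axes, zero at the start; "ft_torque": the same for the moment, N m; "finger_gap": finger opening in m; "grip_force": force on a finger pad.
Only numpy, scipy, OpenCV 4.12 (cv2) and the standard library are available. Lean on these libraries where they do the work, as an engineer would, in place of code of your own. Each camera call takes 0.05 s, during which the arm holds its last target. There are 200 camera calls.

### The job

The haematocrit centrifuge is loaded and its lid stands open. Without gripping or forcing the lid, tip it forward with a fingertip from behind, catch it on a finger as it falls and let it down gently until it is fully shut, with no slam that would jar the capillaries. Only once it is shut, press the start key all the way in and let go, leaving the things round about where they are.

Things in the scene. Friction and masses are not known exactly. Their poses are not given: they have to be found in the camera images.
- centrifuge: small white benchtop centrifuge, fixed, 210 deep (x) x 180 wide (y) x 108 mm high to the chamber rim; origin at the centre of its underside, front faces its own -x, z up. In front of the chamber wall (x = -50 mm) a lower control deck (x -107 to -50 mm), 40 mm high in front, 60 at the back, sloping 22 degrees, with dial (left), display and start key (right)
- lid (a joint): lid angle (rad): 0 shut, grows as it opens, 1.57 upright, stop at 1.9 (leaning back). Hinge axis along the centrifuge's y at the back rim. Lid about 0.32 kg; slightly stiff hinge: it stands by itself between about 1.3 and 1.7 rad, sinks back to the stop above that, and falls shut with a bang below
- lid_hinge (a point): point on the lid's hinge axis, mid-width, 94 mm behind the centrifuge's origin (+x), 111 mm above its underside; stays put. Lid: smooth white frame 172 wide x 146 deep x 11 mm thick, round window; in the middle of its front edge a finger tab 48 wide, 35 long, 6 mm thick, flared 30 degrees up, with an 8 mm rolled edge. Wall cabinets hang 0.5 m above the bench just behind
- lid_tab (a point): underside of the lid's finger tab, mid-width, 9 mm from its free edge; moves with the lid. Lid shut: 170 mm in front of the hinge axis and 14 mm above it. The shut tab overhangs the deck with about 60 mm free below it and 25 mm to the chamber wall, so a finger slanting down and forward can stay under it to the end
- start_key (a joint): travel of the start key (m): 0 out, 0.004 fully pressed; springs back; about 4 N when fully in
- start_key_top (a point): middle of the top face of the round black start key, 22 mm across, at the right (-y) of the sloping deck; its z axis points out of the deck, 22 degrees from upright towards the front; pressed against that axis
- strip_pot: bystander, loose test-strip pot 36 across x 64 mm high, right of the centrifuge; origin at the centre of its underside
- coverslips: bystander, loose flat coverslip carton 62 x 88 x 22 mm, right of the centrifuge; origin at the centre of its underside
- cup: bystander, loose specimen cup with lid, 65 across x 71 mm high, left of the centrifuge; origin at the centre of its underside
- dish: bystander, loose petri dish 60 across x 15 mm high, left of the centrifuge; origin at the centre of its underside

How it is judged:
On the way, in this order (a step that is already met when the one before it is completed fails the run):
1. the lid has been caught: part-way down (0.25 to 1.1 rad) it rests on a finger and moves slower than 1 rad/s (value of joint lid between 0.25 and 1.1 rad and velocity of joint lid between -1 and 1 rad/s and contact force between the fingers and lid above 0.2 N), for 0.2 s.
2. the lid is fully shut (below 0.02 rad) (value of joint lid below 0.02 rad), for 0.2 s.
3. the start key is pressed in (at least 3 of its 4 mm) with the lid shut (value of joint start_key above 0.003 m and value of joint lid below 0.02 rad), for 0.05 s.
At the end, for the whole second after the job is handed in: the lid is fully shut (within 0.02 rad), the start key has been pressed after that and is out again (within 1 mm), and the four loose bystanders are within 15 mm of where they stood (value of joint lid below 0.02 rad and value of joint start_key below 0.001 m and distance of each of strip_pot, coverslips, cup, dish from where it was at the start of the episode below 0.015 m); the robot touches nothing.
It fails at once if the lid slams or is dropped: it comes down faster than 1.5 rad/s (0.25 m/s at the tab) in its last 0.25 rad (value of joint lid below 0.25 rad and velocity of joint lid below -1.5 rad/s).
It fails at once if the lid is gripped or forced (fingers on the lid with more than 15 N) (contact force between the fingers and lid above 15 N).
It fails at once if the start key is pressed while the lid is open (value of joint start_key above 0.002 m and value of joint lid above 0.05 rad).
It fails at once if a bystander is knocked, carried or lifted (moved more than 15 mm) (distance of any of strip_pot, coverslips, cup, dish from where it was at the start of the episode above 0.015 m).
It also fails if it takes over 48 s, if anything falls off the work surface, if the arm or the gripper's body presses on something with over 40 N, if the wrist force passes 120 N, or if a joint passes its speed limit or range.

## Working session

There is one attempt and no reset: what is moved stays moved. The work goes in short steps, Python scripts to look and compute and a tool call to move; the robot and the scene stay as the last step left them, time stands still between calls to the robot, and variables do not carry over. Pictures are saved under pics/ and viewed, at most 10 in all, crops included, and the job is handed in when it is done.

Besides the shell and the picture viewer there is one more tool, called as name(argument=value, ...) on one line, values as JSON. step_arm: Moves the arm, as the interface text tells. Its arguments: {"type":"object","properties":{"deltas":{"type":"array","items":{"type":"array","items":{"type":"number"}}},"newtons":{"type":"number"}},"required":["deltas"]}

```bash
mkdir -p pics; python3 - <<'E'
from workcell import *
import cv2,numpy as np
s=get_state();print(s)
for n in ["scene","top"]:
    r=read_camera(n);cv2.imwrite(f"pics/{n}0.png",r["image"][:,:,::-1]);np.savez(f"{n}0.npz",**r)
    print(n,r["K"],r["world_from_camera"].round(3))
E
```

```text
{'clock': 0.0, 'joint_pos': array([ 9.84371254e-01,  3.14000996e-01,  4.49826312e-02,  1.30357968e+00,
       -3.81764140e-05,  1.43123083e+00]), 'qvel': array([0.00080044, 0.00169352, 0.00151156, 0.00061742, 0.00153954,
       0.0003213 ]), 'tau': array([ 5.50561654e-04, -4.80628288e+01,  2.98531920e+01,  1.92717748e-02,
       -2.47451653e-04,  9.81471885e-06]), 'tcp_pos': array([0.24819869, 0.51811717, 0.23041001]), 'orientation': array([-3.02028261e-04,  2.21575347e-01,  9.75142838e-01, -8.48932611e-04]), 'wrist_force': array([-0.01225258,  0.4722828 ,  0.00849908]), 'ft_torque': array([-0.05253939, -0.05449823, -0.00721904]), 'grip_force': 0.0, 'finger_gap': 0.08531666532719492}
scene [[406.07025289   0.         316.79680975]
 [  0.         406.07025289 201.50825432]
 [  0.           0.           1.        ]] [[ 0.452 -0.55   0.703 -0.085]
 [-0.892 -0.288  0.348 -0.088]
 [ 0.011 -0.784 -0.62   0.66 ]
 [ 0.     0.     0.     1.   ]]
top [[384.40393508   0.         316.07660169]
 [  0.         384.40393508 197.83142354]
 [  0.           0.           1.        ]] [[ 0.029 -0.986  0.162  0.392]
 [-1.    -0.029  0.004  0.185]
 [ 0.001 -0.162 -0.987  0.931]
 [ 0.     0.     0.     1.   ]]
```

View pics/scene0.png

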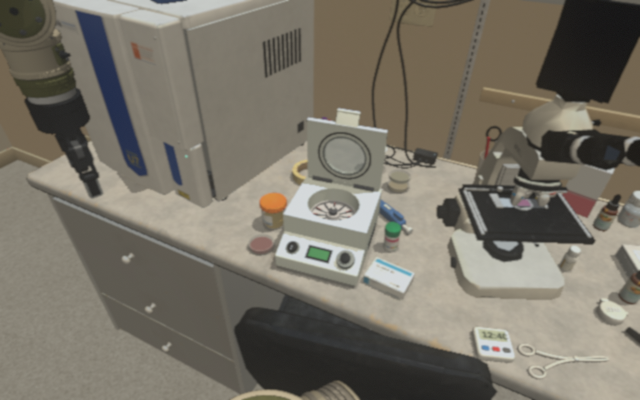

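View pics/top0.png

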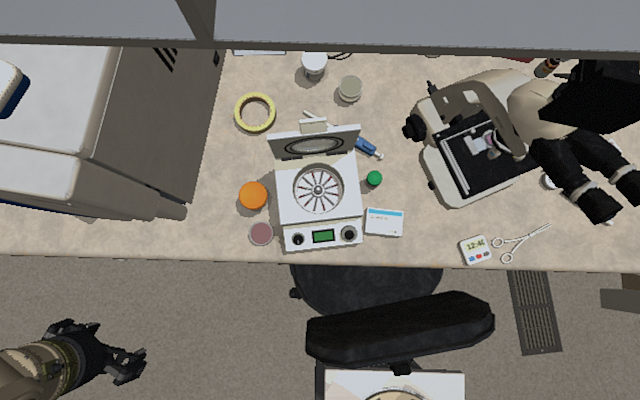

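The scene view shows the centrifuge at (330,235), lid upright with its tab at (347,117), the dial at (291,247) and the key at (346,259). The top view shows the dial at (298,239), display at (323,236), key at (349,233), tab at (313,126), cup at (253,195), dish at (261,233), pot at (374,179) and carton at (384,222).

```bash
cat > h.py <<'E'
import numpy as np,cv2
def cloud(r):
    K=r["K"];T=r["world_from_camera"];z=r["z_map"]
    v,u=np.mgrid[:z.shape[0],:z.shape[1]]
    P=np.stack([(u-K[0,2])/K[0,0]*z,(v-K[1,2])/K[1,1]*z,z],-1)
    return P@T[:3,:3].T+T[:3,3]
E
python3 - <<'E'
from h import *
np.set_printoptions(precision=4,suppress=True)
for n,pts in [("top",dict(dial=(298,239),key=(349,233),disp=(323,236),tab=(313,126),cup=(253,195),dish=(261,233),pot=(374,179),box=(384,222),hub=(318,190),rimL=(284,190),rimR=(354,187))),
  ("scene",dict(dial=(291,247),key=(346,259),disp=(319,254),tab=(347,117),cup=(273,203),dish=(261,244),pot=(393,231),box=(389,277)))]:
    r=np.load(n+"0.npz");P=cloud(r)
    for k,(u,v) in pts.items():
        print(n,k,np.median(P[v-1:v+2,u-1:u+2].reshape(-1,3),0))
    im=cv2.cvtColor(r["image"],cv2.COLOR_RGB2HSV)
    m=cv2.inRange(im,(40,100,60),(80,255,255));nn,_,st,c=cv2.connectedComponentsWithStats(m)
    for s,cc in zip(st[1:],c[1:]):
        if s[4]>30:print('green',s,cc,P[int(cc[1]),int(cc[0])])
    x0,y0,x1,y1=(255,110,400,260) if n=="top" else (265,100,400,285)
    C=r["image"][y0:y1,x0:x1,::-1]
    cv2.imwrite(f"pics/{n}c.png",cv2.resize(C,None,fx=4,fy=4,interpolation=cv2.INTER_CUBIC)[:600,:800])
    # lid points: above z .13 near centrifuge
    sel=P[y0:y1,x0:x1].reshape(-1,3);
    L=sel[(sel[:,2]>.14)&(sel[:,2]<.33)&(sel[:,1]>-.0)&(sel[:,1]<.45)]
    if len(L):
        c=np.median(L,0);w=np.linalg.svd(L-L.mean(0))[2][2] if len(L)<20000 else 0
        print(n,'lid',len(L),L.min(0),L.max(0),c,w)
    R=sel[abs(sel[:,2]-.108)<.004];print('rim',len(R));
    if len(R):print(cv2.minAreaRect((R[:,:2]).astype(np.float32)))
E
```

```text
top dial [0.4399 0.2263 0.0598]
top key [0.4561 0.1123 0.0693]
top disp [0.4489 0.17   0.0508]
top tab [0.6293 0.1968 0.2753]
top cup [0.5356 0.3315 0.071 ]
top dish [0.4541 0.3168 0.0161]
top pot [0.5827 0.0563 0.0642]
top box [0.4877 0.0261 0.0243]
top hub [0.5475 0.1844 0.0929]
top rimL [0.5424 0.2582 0.1093]
top rimR [0.5534 0.1062 0.1087]
green [367 171  15  14 166] [374.0422 177.5783] [0.5869 0.0563 0.0647]
green [314 231  19  11 170] [322.9588 235.6647] [0.4513 0.1723 0.047 ]
top lid 2342 [0.607  0.1097 0.14  ] [0.6442 0.28   0.2908] [0.6254 0.1953 0.2409] [-0.9886 -0.1468  0.0333]
rim 3272
((0.5558426380157471, 0.1847325563430786), (0.1510424017906189, 0.18049044907093048), 8.279067993164062)
scene dial [0.4355 0.2286 0.0575]
scene key [0.4481 0.1092 0.0675]
scene disp [0.4508 0.17   0.0505]
scene tab [0.629  0.1986 0.2771]
scene cup [0.5289 0.3303 0.0709]
scene dish [0.4483 0.3149 0.0161]
scene pot [0.5739 0.0527 0.0646]
scene box [0.4833 0.0255 0.0229]
green [386 222  15  12 139] [393.0719 227.5468] [0.5847 0.0566 0.0662]
scene lid 4686 [0.605  0.1129 0.14  ] [1.0273 0.4499 0.2901] [0.6262 0.2032 0.2051] [-0.2298 -0.0159 -0.9731]
rim 2727
((0.7528567314147949, 0.29887378215789795), (0.5804624557495117, 0.33739224076271057), 9.0867280960083)
```

View pics/topc.png

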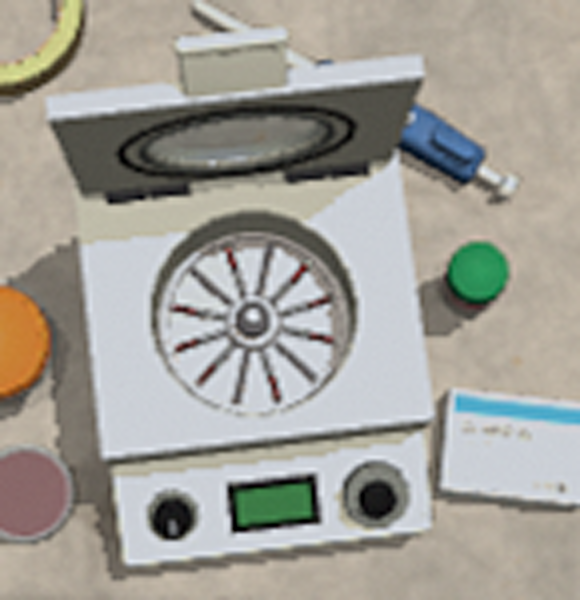

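The crop shows the lid about upright, its tab at crop (233,60), and the start key (black) at crop (376,498), which is full-image (349,234.5). The carton stands right next to the deck. I plan to straddle the tab with the open gripper, one finger behind to tip the lid and one in front to catch it. Next I measure the key, cabinet and analyser, and check the gripper geometry.

```bash
python3 - <<'E'
from h import *
np.set_printoptions(precision=4,suppress=True)
yaw=np.deg2rad(8.35);ux=np.array([np.cos(yaw),np.sin(yaw),0]);uy=np.array([-ux[1],ux[0],0]);uz=np.array([0,0,1.])
O=np.array([.5306,.1810,0])
def loc(p): d=p-O; return np.stack([d@ux,d@uy,d[...,2]],-1)
rays={}
for n,box in [("top",(338,224,361,246)),("scene",(335,248,358,270))]:
    r=np.load(n+"0.npz");P=cloud(r);L=loc(P)
    x0,y0,x1,y1=box
    g=cv2.cvtColor(r["image"],cv2.COLOR_RGB2GRAY)
    m=np.zeros_like(g);m[y0:y1,x0:x1]=(g[y0:y1,x0:x1]<60)
    nn,lab,st,c=cv2.connectedComponentsWithStats(m);k=1+np.argmax(st[1:,4])
    print(n,'key',st[k],c[k],'local med',np.median(L[lab==k],0),'world',np.median(P[lab==k],0))
    K=r["K"];T=r["world_from_camera"];d=T[:3,:3]@np.linalg.inv(K)@np.r_[c[k],1];rays[n]=(T[:3,3],d/np.linalg.norm(d))
    # footprint: front edge, side edges
    dk=L[(abs(L[...,1])<.1)&(L[...,0]>-.12)&(L[...,0]<-.052)&(L[...,2]>.03)&(L[...,2]<.075)]
    print('deck',np.percentile(dk,[1,99],axis=0))
    t=L[(abs(L[...,2]-.108)<.004)&(abs(L[...,0])<.12)&(abs(L[...,1])<.11)];print('rim',np.percentile(t,[.5,99.5],axis=0))
    l=L[(L[...,2]>.13)&(L[...,2]<.31)&(abs(L[...,0]-.1)<.06)&(abs(L[...,1])<.1)];print('lid',np.percentile(l,[1,99],axis=0))
    tb=l[l[:,2]>.262];print('tab',np.percentile(tb,[2,98],axis=0),len(tb)); 
    fr=l[(l[:,2]<.25)];print('tilt fit dx/dz',np.polyfit(fr[:,2],fr[:,0],1))
    if n=="top":
        cab=P[:50];print('cab',np.percentile(cab[(cab[...,2]>.3)],[1,50],axis=0))
        an=P[:,:230];an=an[(an[...,2]>.1)&(an[...,1]>.3)&(an[...,0]<.7)&(an[...,0]>.35)];print('analyser',np.percentile(an,[.5,99.5],axis=0))
        
(a,u),(b,v)=rays.values()
s,t=np.linalg.lstsq(np.c_[u,-v],b-a,rcond=None)[0];p,q=a+s*u,b+t*v
print('key tri',(p+q)/2,np.linalg.norm(p-q),'loc',loc((p+q)/2))
E
```

```text
top key [345 230   9  10  67] [348.7761 234.5672] local med [-0.0869 -0.0565  0.068 ] world [0.452  0.1124 0.068 ]
deck [[-0.1063 -0.0877  0.0391]
 [-0.0526  0.0877  0.0696]]
rim [[-0.0496 -0.0892  0.1047]
 [ 0.096   0.0895  0.1119]]
lid [[ 0.0891 -0.0837  0.1326]
 [ 0.1097  0.0845  0.2891]]
tab [[ 0.0901 -0.0732  0.2621]
 [ 0.1108  0.0735  0.2897]] 535
tilt fit dx/dz [-0.0429  0.1011]
cab [[ 0.6269 -0.1573  0.4602]
 [ 0.6499  0.1863  0.5433]]
analyser [[0.4594 0.3044 0.1098]
 [0.6952 0.6697 0.5952]]
scene key [343 261   1   1   1] [343. 261.] local med [-0.0961 -0.0541  0.0639] world [0.4434 0.1135 0.0639]
deck [[-0.1068 -0.0859  0.0309]
 [-0.0528  0.0903  0.0685]]
rim [[-0.0503 -0.086   0.1042]
 [ 0.1033  0.0934  0.1116]]
lid [[ 0.0885 -0.0814  0.1316]
 [ 0.1063  0.0881  0.2869]]
tab [[ 0.0902 -0.0688  0.2621]
 [ 0.1087  0.0721  0.2895]] 437
tilt fit dx/dz [-0.0378  0.1012]
key tri [0.4523 0.114  0.0556] 0.0053805775397721065 loc [-0.0872 -0.0549  0.0556]
```

step_arm(deltas=[[12,-30,20,0,0,-8,0.41],[12,-45,20,0,0,-8,0.41],[12,-45,20,0,0,-8,0.41],[12,-45,20,0,0,-8,0.41],[12,-45,20,0,0,-8,0.41]])

```text
clock: 0.6
tcp_pos: [0.3076, 0.3093, 0.3306]
orientation: [0.0, 0.544, 0.839, -0.0]
wrist_force: [1.1, -0.7, 0.5]
finger_gap: 0.0606
grip_force: 0.0
```

step_arm(deltas=[[12,-45,20,0,0,-8,0.41],[12,-45,20,0,0,-8,0.41],[20,-17,0,1.09,-7.42,0,0.41],[20,0,0,1.09,-7.42,0,0.41],[20,0,0,1.09,-7.42,0,0.41]])

```text
clock: 1.1
tcp_pos: [0.3928, 0.2043, 0.3705]
orientation: [0.13, 0.641, 0.741, 0.15]
wrist_force: [-0.1, 0.7, -0.7]
finger_gap: 0.06
grip_force: 0.0
```

```bash
cat >> h.py <<'E'
from scipy.spatial.transform import Rotation as Ro
yaw=np.deg2rad(8.35);ux=np.array([np.cos(yaw),np.sin(yaw),0]);uy=np.array([-ux[1],ux[0],0])
O=np.array([.5306,.1810,0])
def loc(p): d=np.asarray(p)-O; return np.stack([d@ux,d@uy,d[...,2]],-1)
def rot(s): q=s["orientation"]; return Ro.from_quat(np.r_[q[1:],q[0]])
def want(phi): # tool axes columns x,y,z
    f=np.deg2rad(phi);z=np.sin(f)*ux-np.cos(f)*np.array([0,0,1]);y=np.cos(f)*ux+np.sin(f)*np.array([0,0,1])
    return Ro.from_matrix(np.c_[np.cross(y,z),y,z])
def rep(s,phi=30):
    np.set_printoptions(precision=4,suppress=True)
    print('t',s["clock"],'tcp',s["tcp_pos"],'loc',loc(s["tcp_pos"])*1000,'gap',s["finger_gap"],'F',s["wrist_force"],'J',s["joint_pos"])
    print('rot err deg',np.rad2deg((want(phi)*rot(s).inv()).as_rotvec()))
E
python3 -c "
from workcell import *
from h import *
rep(get_state())"
```

```text
t 1.1 tcp [0.3928 0.2043 0.3705] loc [-132.9762   43.0571  370.487 ] gap 0.05996738749080596 F [-0.1386  0.6775 -0.7164] J [ 0.3533 -0.2717 -0.2991  1.1525 -0.0808  1.7641]
rot err deg [ 1.0378 -7.0786  0.0976]
```

step_arm(deltas=[[45,-2,-5,1.04,-7.08,0.1,0.41],[45,-2,-10,0,0,0,0.41],[45,-2,-15,0,0,0,0.41],[40,-2,-15,0,0,0,0.41],[35,0,-15,0,0,0,0.41]])

```text
clock: 1.6
tcp_pos: [0.603, 0.1966, 0.3085]
orientation: [0.167, 0.631, 0.732, 0.193]
wrist_force: [-0.7, 0.5, 0.7]
finger_gap: 0.0601
grip_force: 0.0
```

step_arm(deltas=[[20,0,0,0,0,0,0.41],[14,0,0,0,0,0,0.41],[0,0,0,0,0,0,0.41]])

```text
clock: 1.9
tcp_pos: [0.6366, 0.197, 0.3091]
orientation: [0.167, 0.631, 0.732, 0.193]
wrist_force: [-0.7, -0.2, 0.3]
finger_gap: 0.06
grip_force: 0.0
```

```bash
python3 - <<'E'
from workcell import *
from h import *
rep(get_state())
a=read_camera("scene");b=read_camera("top")
np.savez("s1.npz",**a);np.savez("t1.npz",**b)
A=cv2.resize(a["image"][70:230,270:430],None,fx=2.5,fy=2.5);B=cv2.resize(b["image"][90:250,230:390],None,fx=2.5,fy=2.5)
cv2.imwrite("pics/m1.png",np.hstack([A,B])[:,:,::-1])
E
```

```text
t 1.9 tcp [0.6366 0.197  0.3091] loc [107.236    0.4146 309.1086] gap 0.05996357727115668 F [-0.6652 -0.1575  0.3142] J [ 0.1893  0.0687 -0.2076  0.7779 -0.0211  1.6068]
rot err deg [ 0.0875 -0.3699 -0.1038]
```

View pics/m1.png

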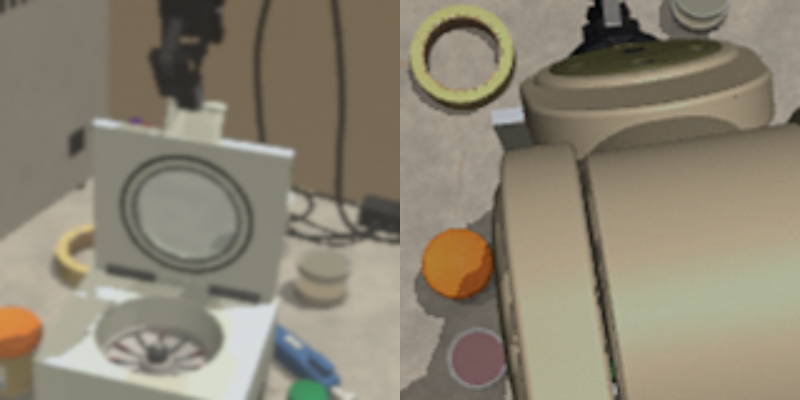

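The left crop (scene) shows the gripper over the tab, with the front fingertip at crop (185,100) just in front of the tab at (195,120). In the top view the arm hides the lid. I check the fingertips by depth.

```bash
python3 - <<'E'
from h import *
np.set_printoptions(precision=1,suppress=True)
r=np.load("s1.npz");P=cloud(r);L=loc(P);g=cv2.cvtColor(r["image"],cv2.COLOR_RGB2GRAY)
m=(g<75)&(L[...,2]>.24)&(L[...,2]<.40)&(abs(L[...,1])<.06)&(L[...,0]>0)&(L[...,0]<.2)
C=np.array([.1072,.3091]);f=np.deg2rad(30);t=np.array([np.sin(f),-np.cos(f)]);p=np.array([np.cos(f),np.sin(f)])
Q=L[m];d=np.c_[Q[:,0]-C[0],Q[:,2]-C[1]];tt=d@t*1000;pp=d@p*1000
print(len(Q));v,u=np.nonzero(m)
for lo in range(-80,20,8):
    s=(tt>=lo)&(tt<lo+8)
    if s.sum():print(lo,s.sum(),'p',np.percentile(pp[s],[2,50,98]),'y',np.percentile(Q[s,1]*1000,[2,98]))
tb=L[(g>120)&(L[...,2]>.262)&(L[...,2]<.31)&(abs(L[...,1])<.03)&(abs(L[...,0]-.1)<.03)];print('tab',len(tb),np.percentile(tb*1000,[2,50,98],axis=0))
E
```

```text
729
-80 74 p [-63.3 -30.2  26. ] y [-15.6  11.5]
-72 49 p [-62.5 -34.9  25.9] y [-15.6  11.3]
-64 69 p [-60.5 -55.8  28.3] y [-11.8   9.3]
-56 20 p [-58.9 -38.7  36.4] y [-12.   -1.7]
-48 6 p [-29.4  33.1  40.9] y [-10.1  -5.1]
-40 16 p [-34.9  31.6  34.8] y [-9.3 -2.6]
-32 30 p [-43.5 -35.3  34.3] y [-9.   5.9]
-24 21 p [-42.5  30.8  32.7] y [-9.2  3.8]
-16 19 p [-12.3  31.6  37.3] y [-9.4  0. ]
-8 1 p [31.8 31.8 31.8] y [-4. -4.]
tab 317 [[ 90.1 -23.7 262.2]
 [ 99.3  -1.2 273.5]
 [107.5  26.5 289.2]]
```

step_arm(deltas=[[2,0,-15,0,0,0,0.41],[0,0,-15,0,0,0,0.41],[0,0,-10,0,0,0,0.41]])

```text
clock: 2.3
tcp_pos: [0.636, 0.1975, 0.2694]
orientation: [0.167, 0.631, 0.733, 0.194]
wrist_force: [0.0, 1.1, -0.2]
finger_gap: 0.06
grip_force: 0.0
```

step_arm(deltas=[[0,0,-8,0,0,0,0.41],[0,0,-7,0,0,0,0.41],[0,0,-5,0,0,0,0.41],[0,0,0,0,0,0,0.41]])

```text
clock: 2.7
tcp_pos: [0.6371, 0.1972, 0.249]
orientation: [0.167, 0.631, 0.732, 0.193]
wrist_force: [0.1, 0.4, -0.9]
finger_gap: 0.0603
grip_force: 0.0
```

```bash
cat >> h.py <<'E'
def lid(r):
    "lid angle from depth: fit of the underside/face points in the x-z plane"
    L=loc(cloud(r)).reshape(-1,3)
    s=L[(abs(L[:,1])<.084)&(L[:,2]>.114)&(L[:,2]<.30)&(L[:,0]<.125)&(L[:,0]>-.1)]
    d=np.c_[.094-s[:,0],s[:,2]-.111];R=np.hypot(*d.T);a=np.arctan2(d[:,1],d[:,0])
    k=(R>.07)&(R<.14)&(abs(s[:,1])>.04);return np.percentile(a[k],[10,50,90]),k.sum()
E
python3 - <<'E'
from workcell import *
from h import *
rep(get_state());r=read_camera("scene");print(lid(r));print(lid(np.load("scene0.npz")))
a=r["image"];cv2.imwrite("pics/m2.png",cv2.resize(a[70:230,270:430],None,fx=3.5,fy=3.5)[:,:,::-1])
E
```

```text
t 2.7 tcp [0.6371 0.1972 0.249 ] loc [107.6858   0.5806 248.9637] gap 0.06031402841216264 F [ 0.0529  0.3506 -0.8603] J [ 0.1893  0.0947 -0.3278  0.6321 -0.0207  1.6062]
rot err deg [ 0.0884 -0.3904 -0.15  ]
(array([1.5358, 1.5511, 1.572 ]), np.int64(1115))
(array([1.5344, 1.5515, 1.5726]), np.int64(1111))
```

View pics/m2.png

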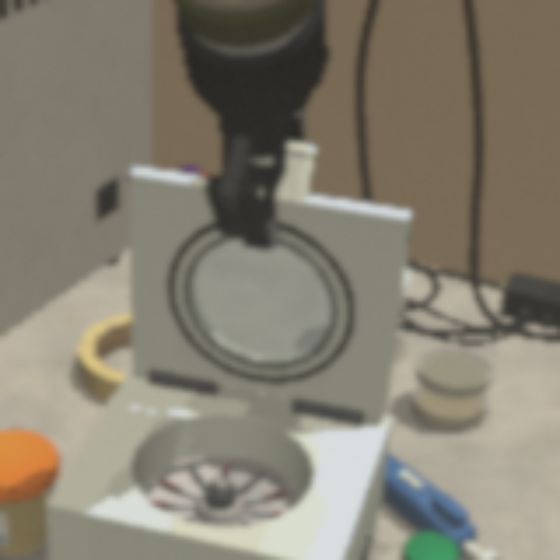

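Front finger at picture (250,220) is in front of the lid, the other finger is behind the tab (300,160), and the lid is unmoved. Now I tip it.

step_arm(deltas=[[-8,-1.2,0,0,0,0,0.41],[-8,-1.2,0,0,0,0,0.41],[-6,-0.9,0,0,0,0,0.41],[-6,-0.9,0,0,0,0,0.41]])

```text
clock: 3.15
tcp_pos: [0.609, 0.193, 0.2502]
orientation: [0.168, 0.631, 0.732, 0.194]
wrist_force: [1.2, -0.6, 0.1]
finger_gap: 0.0603
grip_force: 0.2
```

```bash
python3 -c "
from workcell import *
from h import *
rep(get_state());print(lid(read_camera('scene')))"
```

```text
t 3.15 tcp [0.609  0.193  0.2502] loc [ 79.2712   0.5009 250.2392] gap 0.06034024090291223 F [ 1.1555 -0.5741  0.1475] J [ 0.1917  0.0394 -0.3857  0.6276 -0.0219  1.6083]
rot err deg [ 0.0679 -0.2853 -0.1489]
(array([1.432 , 1.4469, 1.4666]), np.int64(1031))
```

step_arm(deltas=[[-6,-0.9,0,0,0,0,0.41],[-6,-0.9,0,0,0,0,0.41],[-6,-0.9,0,0,0,0,0.41],[-4,-0.6,0,0,0,0,0.41]])

```text
clock: 3.6
tcp_pos: [0.5868, 0.1897, 0.2495]
orientation: [0.167, 0.631, 0.732, 0.194]
wrist_force: [0.5, -0.5, -0.6]
finger_gap: 0.06
grip_force: 0.0
```

```bash
python3 -c "
from workcell import *
from h import *
rep(get_state());print(lid(read_camera('scene')))"
```

```text
t 3.6 tcp [0.5868 0.1897 0.2495] loc [ 56.8191   0.4186 249.5318] gap 0.05999737626999724 F [ 0.531  -0.5483 -0.6268] J [ 0.1938 -0.0021 -0.4293  0.6268 -0.0229  1.61  ]
rot err deg [ 0.0828 -0.3553 -0.1509]
(array([1.3086, 1.3218, 1.3419]), np.int64(896))
```

step_arm(deltas=[[-4,-0.6,0,0,0,0,0.41],[-4,-0.6,0,0,0,0,0.41],[-3,-0.4,0,0,0,0,0.41],[0,0,0,0,0,0,0.41],[0,0,0,0,0,0,0.41]])

```text
clock: 4.15
tcp_pos: [0.5766, 0.1882, 0.2498]
orientation: [0.167, 0.631, 0.732, 0.194]
wrist_force: [0.9, 1.8, -0.1]
finger_gap: 0.0602
grip_force: 0.0
```

```bash
python3 -c "
from workcell import *
from h import *
rep(get_state());print(lid(read_camera('scene')))"
```

```text
t 4.15 tcp [0.5766 0.1882 0.2498] loc [ 46.5108   0.4039 249.7725] gap 0.0601817597775333 F [ 0.9396  1.7872 -0.0842] J [ 0.1949 -0.0224 -0.449   0.6268 -0.0235  1.611 ]
rot err deg [ 0.0759 -0.3213 -0.1454]
(array([1.2119, 1.2236, 1.2416]), np.int64(812))
```

step_arm(deltas=[[0,0,0,0,0,0,0.41],[0,0,0,0,0,0,0.41]])

```text
clock: 4.4
tcp_pos: [0.5764, 0.1881, 0.2494]
orientation: [0.167, 0.631, 0.732, 0.193]
wrist_force: [-0.2, 0.5, -0.0]
finger_gap: 0.0601
grip_force: 0.2
```

```bash
python3 -c "
from workcell import *
from h import *
rep(get_state());print(lid(read_camera('scene')))"
```

```text
t 4.4 tcp [0.5764 0.1881 0.2494] loc [ 46.3325   0.3546 249.4482] gap 0.060148623881424494 F [-0.1768  0.4625 -0.0175] J [ 0.1948 -0.0221 -0.4491  0.6272 -0.0235  1.6111]
rot err deg [ 0.086  -0.3653 -0.1409]
(array([1.0367, 1.0477, 1.0599]), np.int64(623))
```

The lid fell onto the front finger at about 1.04 rad, as predicted. I compute the lowering path.

```bash
python3 - <<'E'
from workcell import *
from h import *
s=get_state();c0=loc(s["tcp_pos"])
def C(th,phi,d,h):
    f=np.deg2rad(phi);p=np.array([np.cos(f),np.sin(f)]);t=np.array([np.sin(f),-np.cos(f)])
    B=np.array([.094-d*np.cos(th)+h*np.sin(th),.111+d*np.sin(th)+h*np.cos(th)])
    return B+.030*p+.009*t
W=[]
ths=[1.04,.96,.88,.8,.72,.64,.56,.48,.40,.32,.24,.16,.08,0,-.08]
prev=C(1.04,30,.153,0)
for i,th in enumerate(ths[1:]):
    k=np.clip((1.04-th)/1.04,0,1);phi=30+15*np.clip((.8-th)/.8,0,1)
    c=C(th,phi,.153+.007*k,.0085*k);e=c-prev;prev=c
    w=e[0]*ux*1000+np.array([0,0,e[1]*1000]);print(th,round(phi,1),'C',c.round(4),'d per 2 rows',w.round(1))
E
```

```text
0.96 30.0 C [0.037  0.2444] d per 2 rows [-10.   -1.5  -5.8]
0.88 30.0 C [0.0273 0.2378] d per 2 rows [-9.5 -1.4 -6.6]
0.8 30.0 C [0.0182 0.2305] d per 2 rows [-9.1 -1.3 -7.3]
0.72 31.5 C [0.0094 0.2233] d per 2 rows [-8.7 -1.3 -7.2]
0.64 33.0 C [0.0011 0.2154] d per 2 rows [-8.1 -1.2 -7.9]
0.56 34.5 C [-0.0065  0.2069] d per 2 rows [-7.5 -1.1 -8.5]
0.48 36.0 C [-0.0134  0.1978] d per 2 rows [-6.8 -1.  -9.1]
0.4 37.5 C [-0.0196  0.1882] d per 2 rows [-6.1 -0.9 -9.6]
0.32 39.0 C [-0.025   0.1781] d per 2 rows [ -5.4  -0.8 -10.1]
0.24 40.5 C [-0.0296  0.1676] d per 2 rows [ -4.6  -0.7 -10.5]
0.16 42.0 C [-0.0334  0.1568] d per 2 rows [ -3.8  -0.6 -10.8]
0.08 43.5 C [-0.0364  0.1457] d per 2 rows [ -2.9  -0.4 -11.1]
0 45.0 C [-0.0384  0.1343] d per 2 rows [ -2.   -0.3 -11.3]
-0.08 45.0 C [-0.0386  0.1215] d per 2 rows [ -0.2  -0.  -12.8]
```

step_arm(deltas=[[-5,-0.7,-3,0,0,0,0.41],[-5,-0.7,-3,0,0,0,0.41],[-4.8,-0.7,-3.2,0,0,0,0.41],[-4.8,-0.7,-3.3,0,0,0,0.41],[-4.6,-0.7,-3.6,0,0,0,0.41]])

```text
clock: 4.95
tcp_pos: [0.5516, 0.1846, 0.2331]
orientation: [0.167, 0.631, 0.732, 0.194]
wrist_force: [-0.2, -0.5, -0.7]
finger_gap: 0.0603
grip_force: 0.3
```

step_arm(deltas=[[-4.5,-0.7,-3.7,0,0,0,0.41],[0,0,0,0,0,0,0.41],[0,0,0,0,0,0,0.41],[0,0,0,0,0,0,0.41],[0,0,0,0,0,0,0.41]])

```text
clock: 5.45
tcp_pos: [0.5479, 0.184, 0.2301]
orientation: [0.167, 0.631, 0.732, 0.194]
wrist_force: [-2.6, -0.5, 1.0]
finger_gap: 0.0601
grip_force: 1.2
```

```bash
python3 - <<'E'
from workcell import *
from h import *
rep(get_state());r=read_camera('scene');print(lid(r))
cv2.imwrite("pics/m3.png",cv2.resize(r["image"][100:290,250:440],None,fx=3,fy=3)[:,:,::-1])
E
```

```text
t 5.45 tcp [0.5479 0.184  0.2301] loc [ 17.5611   0.4349 230.1024] gap 0.060141276390428496 F [-2.6488 -0.4656  1.031 ] J [ 0.1983 -0.0659 -0.54    0.5794 -0.0251  1.614 ]
rot err deg [ 0.0753 -0.3241 -0.146 ]
(array([0.7839, 0.7931, 0.8063]), np.int64(244))
```

View pics/m3.png

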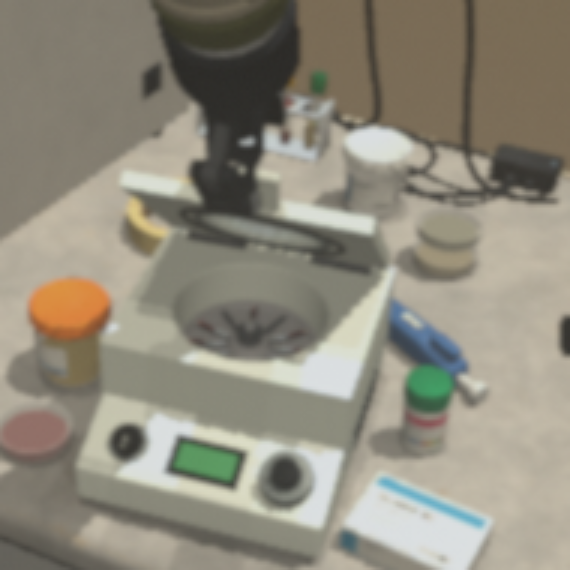

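The picture shows the lid half-way down (0.79 rad), its underside resting on the front finger at (215,205). I keep lowering.

step_arm(deltas=[[-4.3,-0.6,-3.6,0.11,-0.74,0,0.41],[-4.3,-0.6,-3.6,0.11,-0.74,0,0.41],[-4,-0.6,-4,0.11,-0.74,0,0.41],[-4,-0.6,-4,0.11,-0.74,0,0.41],[-3.7,-0.5,-4.3,0.11,-0.74,0,0.41]])

```text
clock: 6.0
tcp_pos: [0.5267, 0.1809, 0.2097]
orientation: [0.188, 0.625, 0.726, 0.218]
wrist_force: [0.4, -0.4, -0.7]
finger_gap: 0.06
grip_force: 0.4
```

step_arm(deltas=[[-3.7,-0.5,-4.3,0.11,-0.74,0,0.41],[-3.4,-0.5,-4.5,0.11,-0.74,0,0.41],[-3.4,-0.5,-4.5,0.11,-0.74,0,0.41],[-3,-0.4,-4.8,0.11,-0.74,0,0.41],[-3,-0.4,-4.8,0.11,-0.74,0,0.41]])

```text
clock: 6.5
tcp_pos: [0.5102, 0.1786, 0.1869]
orientation: [0.208, 0.619, 0.718, 0.241]
wrist_force: [-1.0, 0.0, -1.8]
finger_gap: 0.0602
grip_force: 0.4
```

step_arm(deltas=[[0,0,0,0,0,0,0.41],[0,0,0,0,0,0,0.41]])

```text
clock: 6.7
tcp_pos: [0.51, 0.1786, 0.1867]
orientation: [0.208, 0.619, 0.718, 0.241]
wrist_force: [-3.2, 1.0, -0.1]
finger_gap: 0.0602
grip_force: 1.2
```

```bash
python3 - <<'E'
from workcell import *
from h import *
rep(get_state(),37.5);r=read_camera('scene');print(lid(r))
L=loc(cloud(r)).reshape(-1,3);s=L[(abs(L[:,1])<.08)&(abs(L[:,1])>.045)&(L[:,2]>.115)&(L[:,2]<.25)&(L[:,0]<.09)&(L[:,0]>-.06)]
print(len(s),np.percentile(s*1000,[5,50,95],axis=0)); print(np.polyfit(s[:,0],s[:,2],1) if len(s)>20 else '')
E
```

```text
t 6.7 tcp [0.51   0.1786 0.1867] loc [-20.7116   0.608  186.7358] gap 0.060170586702746505 F [-3.1765  1.0271 -0.1496] J [ 0.2091 -0.1695 -0.8256  0.2689 -0.0371  1.6189]
rot err deg [ 0.1011 -0.4334 -0.145 ]
(array([0.4765, 0.4985, 0.5446]), np.int64(340))
612 [[-43.1013 -77.233  132.6818]
 [-15.5606 -52.8477 168.5556]
 [ 74.1464  75.8153 177.3458]]
[-0.3575  0.1612]
```

```bash
cat > kin.py <<'E'
import numpy as np
from scipy.optimize import least_squares
D=np.array([[.2482,.5181,.2304,.314,.045,1.3036],[.3928,.2043,.3705,-.2717,-.2991,1.1525],[.6366,.197,.3091,.0687,-.2076,.7779],[.6371,.1972,.249,.0947,-.3278,.6321],
[.609,.193,.2502,.0394,-.3857,.6276],[.5868,.1897,.2495,-.0021,-.4293,.6268],[.5764,.1881,.2494,-.0221,-.4491,.6272],[.5479,.184,.2301,-.0659,-.54,.5794],[.51,.1786,.1867,-.1695,-.8256,.2689]])
def fk(q,k):
    a,b,c=q;d=a-b;e=d+c
    return np.array([k[0]+k[1]*np.sin(a)+k[2]*np.cos(d)+k[3]*np.sin(d)+k[4]*np.cos(e),k[5]+k[1]*np.cos(a)-k[2]*np.sin(d)+k[3]*np.cos(d)-k[4]*np.sin(e)])
T=np.c_[np.hypot(D[:,0],D[:,1]),D[:,2]]
f=least_squares(lambda k:np.r_[(fk(D[:,3:].T,k).T-T).ravel(),1e-3*(k-[0,.3,.3,0,.2,.3])],[0,.3,.3,0,.2,.3]);k=f.x
if __name__=="__main__":
    np.set_printoptions(precision=3,suppress=True);print(k,abs((fk(D[:,3:].T,k).T-T)).max())
    yaw=np.deg2rad(8.35)
    for X,z,phi in [(-.038,.134,45),(-.038,.12,45),(-.038,.12,38),(-.038,.134,55),(-.0386,.12,60),(-.09,.12,45),(-.09,.12,60),(-.09,.2,30),(-.09,.08,0),(-.09,.08,22),(-.09,.08,-22),(-.09,.2,0)]:
        P=np.array([.5306+X*np.cos(yaw),.181+X*np.sin(yaw)])
        g=least_squares(lambda q:np.r_[fk(q,k)-[np.hypot(*P),z],q[0]-q[1]+q[2]-np.pi/2+np.deg2rad(phi)],[-.1,-.8,.3]);print(X,z,phi,g.x,g.cost)
E
python3 kin.py
```

```text
[0.004 0.52  0.41  0.058 0.439 0.228] 0.0005155848067130431
-0.038 0.134 45 [-0.15  -1.095 -0.159] 6.709522384633187e-27
-0.038 0.12 45 [-0.115 -1.119 -0.218] 6.978278728505593e-25
-0.038 0.12 38 [-0.108 -0.99   0.026] 3.8553974219317824e-17
-0.038 0.134 55 [-0.082 -1.282 -0.589] 1.2189707251266018e-17
-0.0386 0.12 60 [ 0.111 -1.403 -0.99 ] 4.1216421837253343e-19
-0.09 0.12 45 [-0.24  -1.202 -0.177] 6.489594589456577e-26
-0.09 0.12 60 [ 0.043 -1.508 -1.027] 2.6098154304876975e-17
-0.09 0.2 30 [-0.266 -0.777  0.536] 4.0753761869468936e-21
-0.09 0.08 0 [ 0.224 -0.466  0.88 ] 6.49708689012137e-22
-0.09 0.08 22 [-0.033 -0.856  0.364] 8.301109976777919e-18
-0.09 0.08 -22 [ 0.534 -0.081  1.34 ] 1.857559431361489e-31
-0.09 0.2 0 [ 0.131 -0.265  1.174] 2.1766507105892186e-20
```

```bash
python3 - <<'E'
from kin import *
from h import *
np.set_printoptions(precision=4,suppress=True)
def pt(phi): f=np.deg2rad(phi);return np.array([np.cos(f),np.sin(f)]),np.array([np.sin(f),-np.cos(f)])
def E(th,d=.1778,h=.0185): return np.array([.094-d*np.cos(th)+h*np.sin(th),.111+d*np.sin(th)+h*np.cos(th)])
p,t=pt(37.1);C0=np.array([-.0207,.1867]);B=C0-.03*p-.009*t
print('B',B,'rel edge (p,t)',[( (E(a)-B)@p,-(E(a)-B)@t) for a in (.36,.4,.44)], 'B in lid frame',[(np.hypot(*(np.array([.094,.111])-B)),np.arctan2(B[1]-.111,.094-B[0]))])
def ik(C,phi):
    P=O[:2]+C[0]*ux[:2]
    return least_squares(lambda q:np.r_[fk(q,k)-[np.hypot(*P),C[1]],q[0]-q[1]+q[2]-np.pi/2+np.deg2rad(phi)],[-.1,-.8,.3]).x
prev=C0
for th in [.36,.3,.24,.18,.12,.06,0,-.06,-.1]:
    kk=np.clip((.4-th)/.4,0,1);phi=37.1-7.1*kk;p,t=pt(phi);s=.024
    C=E(th)+s*t+.03*p+.009*t;e=C-prev;prev=C
    print(th,phi.round(1),C,'B',(E(th)+s*t),(e[0]*ux*1000).round(1)[:2],(e[1]*1000).round(1),ik(C,phi))
for C in [(-.06,.1),(-.1,.1),(-.1,.14)]: print(C,ik(C,30))
E
```

```text
B [-0.0501  0.1758] rel edge (p,t) [(np.float64(-0.003476435524792152), np.float64(0.021644678686226583)), (np.float64(0.0029936739558992518), np.float64(0.024687540921946156)), (np.float64(0.009580290073942413), np.float64(0.027469233822184264))] B in lid frame [(np.float64(0.15795237570467976), np.float64(0.4226035936585281))]
0.36 36.4 [-0.0222  0.1822] B [-0.0516  0.1716] [-1.4 -0.2] -4.5 [-0.163  -0.8242  0.2745]
0.3 35.3 [-0.0268  0.1716] B [-0.0565  0.1616] [-4.6 -0.7] -10.5 [-0.1514 -0.8314  0.2743]
0.24 34.3 [-0.0309  0.1608] B [-0.0608  0.1514] [-4.1 -0.6] -10.8 [-0.1377 -0.838   0.2726]
0.18 33.2 [-0.0344  0.1498] B [-0.0645  0.1409] [-3.5 -0.5] -11.0 [-0.1218 -0.8438  0.2695]
0.12 32.1 [-0.0374  0.1387] B [-0.0675  0.1303] [-2.9 -0.4] -11.2 [-0.1039 -0.8486  0.2652]
0.06 31.1 [-0.0396  0.1273] B [-0.07    0.1196] [-2.3 -0.3] -11.3 [-0.0838 -0.8524  0.26  ]
0 30.0 [-0.0413  0.1159] B [-0.0718  0.1087] [-1.7 -0.2] -11.4 [-0.0618 -0.8548  0.2542]
-0.06 30.0 [-0.0421  0.1052] B [-0.0726  0.098 ] [-0.8 -0.1] -10.7 [-0.0463 -0.8736  0.2198]
-0.1 30.0 [-0.0423  0.0981] B [-0.0728  0.0909] [-0.2 -0. ] -7.1 [-0.0346 -0.8853  0.1965]
(-0.06, 0.1) [-0.073  -0.9142  0.206 ]
(-0.1, 0.1) [-0.1567 -0.9822  0.2217]
(-0.1, 0.14) [-0.2209 -0.9092  0.3589]
```

step_arm(deltas=[[-1.4,-0.2,-4.5,-0.08,0.55,0,0.41],[-2.3,-0.3,-5.2,-0.08,0.52,0,0.41],[-2.3,-0.3,-5.3,-0.08,0.52,0,0.41],[-2,-0.3,-5.4,-0.08,0.52,0,0.41],[-2,-0.3,-5.4,-0.08,0.52,0,0.41]])

```text
clock: 7.25
tcp_pos: [0.5009, 0.1773, 0.1612]
orientation: [0.193, 0.624, 0.724, 0.224]
wrist_force: [-0.8, -0.5, -1.3]
finger_gap: 0.0602
grip_force: 0.4
```

step_arm(deltas=[[-1.8,-0.2,-5.5,-0.08,0.52,0,0.41],[-1.7,-0.2,-5.5,-0.08,0.52,0,0.41],[-1.5,-0.2,-5.6,-0.08,0.52,0,0.41],[-1.5,-0.2,-5.6,-0.08,0.52,0,0.41],[0,0,0,0,0,0,0.41]])

```text
clock: 7.75
tcp_pos: [0.4938, 0.1764, 0.1383]
orientation: [0.182, 0.627, 0.728, 0.21]
wrist_force: [-1.0, -0.1, -1.6]
finger_gap: 0.0603
grip_force: 1.0
```

```bash
python3 - <<'E'
from workcell import *
from h import *
rep(get_state(),32.1);r=read_camera('scene')
L=loc(cloud(r)).reshape(-1,3);s=L[(abs(L[:,1])<.08)&(abs(L[:,1])>.045)&(L[:,2]>.115)&(L[:,2]<.25)&(L[:,0]<.06)&(L[:,0]>-.045)]
print(len(s),np.percentile(s*1000,[5,50,95],axis=0));print(np.polyfit(s[:,0],s[:,2],1))
cv2.imwrite("pics/m4.png",cv2.resize(r["image"][100:290,250:440],None,fx=3,fy=3)[:,:,::-1])
E
```

```text
t 7.75 tcp [0.4938 0.1764 0.1383] loc [-37.0818   0.8136 138.3148] gap 0.06032547001693142 F [-0.9518 -0.0657 -1.5971] J [ 0.2092 -0.1023 -0.8505  0.2606 -0.0333  1.6219]
rot err deg [ 0.0307  0.151  -0.1461]
570 [[-41.6615 -77.726  128.4896]
 [ -8.5616 -58.4413 135.238 ]
 [ 51.6493  73.7132 139.4845]]
[-0.1141  0.1343]
```

View pics/m4.png

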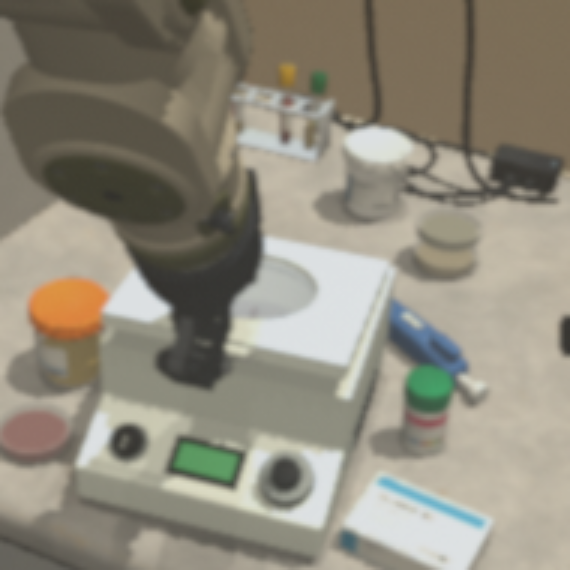

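The lid is nearly shut (0.11 rad) and rests on the front finger under the tab at (195,375). I let it down the rest of the way.

step_arm(deltas=[[-1.2,-0.2,-5,-0.08,0.52,0,0.41],[-1.1,-0.1,-5,-0.08,0.52,0,0.41],[-1,-0.1,-5,-0.08,0.52,0,0.41],[-1,-0.1,-5,-0.08,0.52,0,0.41],[-1,-0.1,-4,0,0,0,0.41]])

```text
clock: 8.3
tcp_pos: [0.4898, 0.1761, 0.1155]
orientation: [0.171, 0.63, 0.731, 0.198]
wrist_force: [0.4, -0.0, 0.3]
finger_gap: 0.0601
grip_force: 0.0
```

step_arm(deltas=[[-4,-0.6,-3,0,0,0,0.41],[-5,-0.7,-3,0,0,0,0.41],[0,0,0,0,0,0,0.41],[0,0,0,0,0,0,0.41]])

```text
clock: 8.7
tcp_pos: [0.4801, 0.1747, 0.1097]
orientation: [0.171, 0.63, 0.731, 0.198]
wrist_force: [-0.7, 0.5, -0.1]
finger_gap: 0.0603
grip_force: 0.0
```

```bash
python3 - <<'E'
from workcell import *
from h import *
rep(get_state(),30);r=read_camera('scene')
L=loc(cloud(r)).reshape(-1,3);s=L[(abs(L[:,1])<.08)&(abs(L[:,1])>.045)&(L[:,2]>.115)&(L[:,2]<.25)&(L[:,0]<.06)&(L[:,0]>-.045)]
print(len(s),np.percentile(s*1000,[5,50,95],axis=0));print(np.polyfit(s[:,0],s[:,2],1))
E
```

```text
t 8.7 tcp [0.4801 0.1747 0.1097] loc [-50.8544   1.0782 109.6509] gap 0.06026032382837401 F [-0.6505  0.5198 -0.0823] J [ 0.211  -0.0712 -0.8871  0.227  -0.0324  1.6243]
rot err deg [ 0.0128  0.3045 -0.152 ]
554 [[-41.9405 -78.1047 121.8081]
 [  1.9442 -61.8924 123.2029]
 [ 53.5879 -45.4203 124.8072]]
[0.0018 0.1233]
```

The lid is shut (slope 0.002, top at 123 mm). I withdraw along the tool axis, shut the gripper and look at the key.

step_arm(deltas=[[-7,-1,12,0,0,0,0.41],[-7,-1,12,0,0,0,0.41],[-7,-1,12,0,0,0,0.41],[-7,-1,12,0,0,0,0.41],[-7,-1,12,0,0,0,0.41]])

```text
clock: 9.25
tcp_pos: [0.4452, 0.1697, 0.1705]
orientation: [0.171, 0.63, 0.731, 0.198]
wrist_force: [0.2, -0.8, 0.3]
finger_gap: 0.0602
grip_force: 0.0
```

step_arm(deltas=[[0,-10,12,-0.6,4,0,-1],[0,-15,10,-0.6,4,0,-1],[0,-15,5,0,0,0,-1],[0,-10,0,0,0,0,-1],[0,0,0,0,0,0,-1]])

```text
clock: 9.75
tcp_pos: [0.4451, 0.1187, 0.1963]
orientation: [0.126, 0.641, 0.743, 0.145]
wrist_force: [-0.4, -0.5, -1.1]
finger_gap: -0.0002
grip_force: 0.0
```

```bash
python3 - <<'E'
from workcell import *
from h import *
rep(get_state(),22)
ims=[]
for n in ("scene","wrist"):
    r=read_camera(n);np.savez(n+"2.npz",**r)
    ims.append(cv2.resize(r["image"][200:300,270:430],(640,400)) if n=="scene" else r["image"])
cv2.imwrite("pics/m5.png",cv2.resize(np.hstack(ims),(800,250))[:,:,::-1])
print(loc(r["world_from_camera"][:3,3]),loc(O+r["world_from_camera"][:3,2]))
E
```

```text
t 9.75 tcp [0.4451 0.1187 0.1963] loc [-93.6275 -49.2215 196.3043] gap -0.0002238141724667081 F [-0.4046 -0.5319 -1.0773] J [ 0.0669 -0.2017 -0.6739  0.7123  0.029   1.4966]
rot err deg [ 0.0372  0.1972 -0.0423]
[-0.1478  0.0303  0.3276] [ 0.3604 -0.3073 -0.8808]
```

View pics/m5.png

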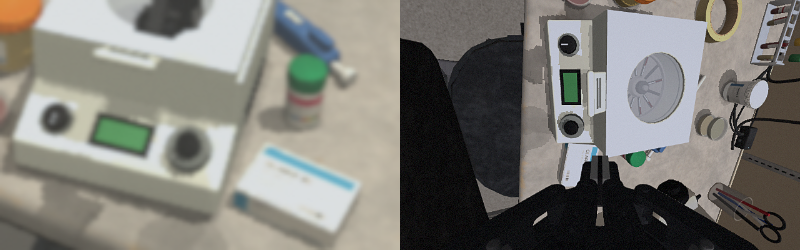

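Both views show the shut lid and the key. The key is at picture (187,146) in the scene half, full-image (345,258), and at (571,125) in the wrist half, full-image (274,200). Now I triangulate it.

```bash
python3 - <<'E'
from h import *
np.set_printoptions(precision=4,suppress=True)
R={}
for n,f,(u0,v0),w,th in [("top","top0.npz",(349,234),11,70),("scene","scene2.npz",(345,258),10,75),("wrist","wrist2.npz",(274,200),18,70)]:
    r=np.load(f);g=cv2.cvtColor(r["image"],cv2.COLOR_RGB2GRAY);P=loc(cloud(r))
    m=np.zeros_like(g);sub=g[v0-w:v0+w+1,u0-w:u0+w+1];m[v0-w:v0+w+1,u0-w:u0+w+1]=sub<th
    nn,lab,st,c=cv2.connectedComponentsWithStats(m)
    if nn<2: print(n,'none',sub.min());continue
    kk=1+np.argmax(st[1:,4]);print(n,sub.min(),st[kk],c[kk],'depth loc',np.median(P[lab==kk],0))
    T=r["world_from_camera"];d=T[:3,:3]@np.linalg.inv(r["K"])@np.r_[c[kk],1];R[n]=(T[:3,3],d/np.linalg.norm(d))
    # profile along deck slope through key
    Q=P[v0-w-4:v0+w+5,u0-w-4:u0+w+5].reshape(-1,3);nrm=np.array([-np.sin(.384),0,np.cos(.384)])
    hgt=(Q-[-.107,0,.040])@nrm;rr=np.hypot((Q[:,0]+.087)/np.cos(.384),Q[:,1]+.0555)
    for a,b in [(0,.004),(.004,.008),(.008,.011),(.011,.015),(.015,.02),(.02,.03)]:
        s=(rr>=a)&(rr<b)
        if s.sum():print('  r',a,'h',np.median(hgt[s]).round(4),s.sum(),np.ptp(hgt[s]).round(4))
import itertools
for a,b in itertools.combinations(R,2):
    (p,u),(q,v)=R[a],R[b];s=np.linalg.lstsq(np.c_[u,-v],q-p,rcond=None)[0];A,B=p+s[0]*u,q+s[1]*v
    print(a,b,loc((A+B)/2),np.linalg.norm(A-B))
E
```

```text
top 0 [345 230   9  10  72] [348.75 234.5 ] depth loc [-0.0869 -0.0564  0.068 ]
  r 0 h 0.019 12 0.0031
  r 0.004 h 0.0188 24 0.0085
  r 0.008 h 0.0173 39 0.0127
  r 0.011 h 0.011 62 0.0212
  r 0.015 h 0.0086 101 0.0217
  r 0.02 h -0.0014 274 0.0503
scene 58 [341 253   8  10  66] [344.4697 257.9545] depth loc [-0.0901 -0.0551  0.0668]
  r 0 h 0.0183 11 0.0049
  r 0.004 h 0.018 41 0.0129
  r 0.008 h 0.015 65 0.0225
  r 0.011 h 0.0089 94 0.0202
  r 0.015 h 0.007 140 0.0171
  r 0.02 h -0.0013 196 0.0179
wrist 0 [259 192  27  24 483] [272.2981 203.3582] depth loc [-0.088  -0.0531  0.0661]
  r 0 h 0.0176 57 0.0035
  r 0.004 h 0.0176 161 0.0032
  r 0.008 h 0.0167 204 0.0109
  r 0.011 h 0.0097 344 0.0215
  r 0.015 h 0.0088 560 0.0154
  r 0.02 h -0.002 612 0.014
top scene [-0.087  -0.0557  0.0643] 0.001958670926510562
top wrist [-0.0857 -0.0573  0.0539] 0.0010445043573459286
scene wrist [-0.0872 -0.0543  0.0636] 0.000995509263341012
```

step_arm(deltas=[[-4.2,-6.5,-30,0,0,0,-1],[0,0,-30,0,0,0,-1],[0,0,-22,0,0,0,-1],[0,0,-20,0,0,0,-1],[0,0,0,0,0,0,-1]])

```text
clock: 10.35
tcp_pos: [0.4375, 0.1135, 0.0909]
orientation: [0.123, 0.641, 0.744, 0.143]
wrist_force: [-0.6, -0.5, 0.0]
finger_gap: -0.0001
grip_force: 0.0
```

```bash
python3 -c "
from workcell import *
from h import *
rep(get_state(),22)"
```

```text
t 10.35 tcp [0.4375 0.1135 0.0909] loc [-101.8686  -53.2588   90.9408] gap -5.7693746866768834e-05 F [-0.5887 -0.4638  0.0242] J [ 0.0516 -0.0962 -0.8781  0.4101  0.0359  1.48  ]
rot err deg [ 0.0464 -0.1958 -0.2032]
```

step_arm(deltas=[[5,0,-3,0,0,0,-1],[3.6,0,-8,0,0,0,-1],[3.6,0,-8,0,0,0,-1],[0,0,0,0,0,0,-1]])

```text
clock: 10.75
tcp_pos: [0.4535, 0.1131, 0.0749]
orientation: [0.126, 0.641, 0.744, 0.145]
wrist_force: [0.3, -0.1, -1.3]
finger_gap: 0.0002
grip_force: 0.0
```

step_arm(deltas=[[0.75,0.1,-1.85,0,0,0,-1],[0.75,0.1,-1.85,0,0,0,-1],[0.4,0,-0.9,0,0,0,-1],[0,0,0,0,0,0,-1]])

```text
clock: 11.15
tcp_pos: [0.4551, 0.1133, 0.0709]
orientation: [0.126, 0.64, 0.743, 0.145]
wrist_force: [0.0, -0.5, 0.4]
finger_gap: -0.0002
grip_force: 0.0
```

```bash
python3 -c "
from workcell import *
from h import *
rep(get_state(),22)"
```

```text
t 11.15 tcp [0.4551 0.1133 0.0709] loc [-84.5564 -55.9878  70.8648] gap -0.00020835538008912255 F [ 0.0069 -0.4809  0.3597] J [ 0.0489 -0.0314 -0.8861  0.3307  0.0365  1.4782]
rot err deg [ 0.0337  0.1868 -0.1505]
```

step_arm(deltas=[[-2.5,-0.3,-1,0,0,0,-1],[0.55,0.1,-1.4,0,0,0,-1],[0.55,0.1,-1.4,0,0,0,-1],[0,0,0,0,0,0,-1]])

```text
clock: 11.55
tcp_pos: [0.4535, 0.1132, 0.0669]
orientation: [0.126, 0.64, 0.744, 0.145]
wrist_force: [-0.8, 0.8, 2.6]
finger_gap: -0.0002
grip_force: 0.9
```

step_arm(deltas=[[0.55,0.1,-1.4,0,0,0,-1],[0.4,0,-0.9,0,0,0,-1],[0,0,0,0,0,0,-1],[0,0,0,0,0,0,-1]])

```text
clock: 11.95
tcp_pos: [0.4544, 0.1134, 0.0647]
orientation: [0.126, 0.64, 0.744, 0.145]
wrist_force: [-3.1, 0.3, 2.2]
finger_gap: 0.0001
grip_force: 1.7
```

```bash
python3 -c "
from workcell import *
from h import *
rep(get_state(),22)"
```

```text
t 11.95 tcp [0.4544 0.1134 0.0647] loc [-85.1637 -55.8456  64.6954] gap 0.00013051120721782787 F [-3.1103  0.2701  2.2412] J [ 0.049  -0.0216 -0.8965  0.3107  0.0366  1.4782]
rot err deg [ 0.0326  0.1672 -0.1598]
```

step_arm(deltas=[[0.4,0,-1,0,0,0,-1],[0.4,0,-1,0,0,0,-1],[0,0,0,0,0,0,-1]])

```text
clock: 12.25
tcp_pos: [0.4549, 0.1134, 0.0637]
orientation: [0.126, 0.64, 0.744, 0.145]
wrist_force: [-15.8, -2.3, 24.1]
finger_gap: -0.0
grip_force: 13.8
```

step_arm(deltas=[[0.4,0,-1,0,0,0,-1],[0,0,0,0,0,0,-1],[0,0,0,0,0,0,-1]])

```text
clock: 12.55
tcp_pos: [0.4551, 0.1135, 0.0634]
orientation: [0.126, 0.64, 0.744, 0.146]
wrist_force: [-24.8, -2.5, 35.4]
finger_gap: 0.0001
grip_force: 21.3
```

```bash
python3 -c "
from workcell import *
from h import *
rep(get_state(),22)"
```

```text
t 12.55 tcp [0.4551 0.1135 0.0634] loc [-84.4832 -55.8626  63.4431] gap 8.627345621309126e-05 F [-24.7537  -2.4677  35.4498] J [ 0.0493 -0.0185 -0.8982  0.3049  0.0363  1.4781]
rot err deg [ 0.0441  0.2293 -0.1763]
```

The finger is at the hard stop, 4.0 mm past the measured key top, which is the full travel. I let go and withdraw.

step_arm(deltas=[[-0.8,-0.1,2,0,0,0,-1],[-2,-0.3,5,0,0,0,-1],[-7,-1,17,0,0,0,-1],[-10,-1.5,25,0,0,0,-1],[-10,-1.5,30,0,0,0,-1]])

```text
clock: 13.05
tcp_pos: [0.4252, 0.1088, 0.1408]
orientation: [0.125, 0.641, 0.744, 0.145]
wrist_force: [0.5, -0.3, -0.5]
finger_gap: -0.0001
grip_force: 0.0
```

step_arm(deltas=[[-10,0,40,0,0,0,-1],[-20,0,40,0,0,0,-1],[-20,0,20,0,0,0,-1],[0,0,0,0,0,0,-1]])

```text
clock: 13.45
tcp_pos: [0.3768, 0.1091, 0.2448]
orientation: [0.128, 0.64, 0.743, 0.148]
wrist_force: [1.2, -0.2, 0.2]
finger_gap: -0.0002
grip_force: 0.0
```

```bash
python3 - <<'E'
from workcell import *
from h import *
np.set_printoptions(precision=4,suppress=True)
rep(get_state(),22)
r=read_camera("scene");L=loc(cloud(r))
l=L.reshape(-1,3);s=l[(abs(l[:,1])<.08)&(abs(l[:,1])>.045)&(l[:,2]>.115)&(l[:,2]<.25)&(l[:,0]<.06)&(l[:,0]>-.045)];print(len(s),np.polyfit(s[:,0],s[:,2],1))
nrm=np.array([-np.sin(.384),0,np.cos(.384)])
for q in (r,np.load("scene2.npz")):
    Q=loc(cloud(q))[253:263,341:349].reshape(-1,3);print('key h',np.median((Q-[-.107,0,.040])@nrm))
a,b=np.load("scene0.npz"),r
for nm,(u,v) in dict(cup=(273,203),dish=(261,244),pot=(393,231),box=(389,277)).items():
    print(nm,np.abs(a["image"][v-15:v+15,u-15:u+15].astype(int)-b["image"][v-15:v+15,u-15:u+15]).mean())
cv2.imwrite("pics/m6.png",cv2.resize(r["image"][130:310,230:430],None,fx=3,fy=3)[:,:,::-1])
E
```

```text
t 13.45 tcp [0.3768 0.1091 0.2448] loc [-162.5667  -48.8111  244.7578] gap -0.00015189552482232062 F [ 1.1744 -0.1504  0.1814] J [ 0.0473 -0.3866 -0.6713  0.8936  0.0372  1.4764]
rot err deg [ 0.0197  0.5905 -0.1719]
945 [0.0017 0.1233]
key h 0.017893290328399283
key h 0.01789512691818708
cup 8.275555555555556
dish 7.551851851851852
pot 7.380740740740741
box 8.694814814814816
```

View pics/m6.png

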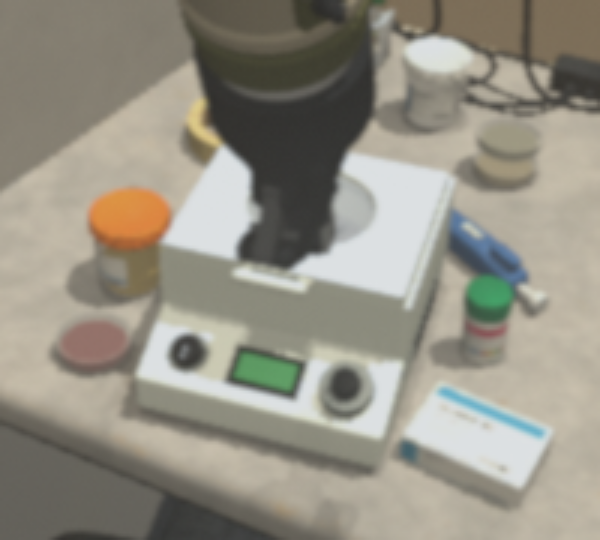

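The lid is shut, the key at (345,383) is out again, all four bystanders stand where they were, and the arm is clear. I hand in.

```bash
python3 -c "
from workcell import *
print(hand_in())"
```

```text
the job is handed in; nothing more can be done
None
```

The job is handed in, with no verdict returned: the lid was tipped from behind, caught on a finger, lowered shut without a slam, and the start key pressed to its stop and released, with the bystanders looking unmoved in the last picture.

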